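# Mount the dish magnifier in the sprung rod clamp

## Robot

A 7-joint arm with a two-finger parallel gripper is mounted at the origin on the work surface. World frame = base frame: x ahead of the robot, y to its left, z up, the work surface at z = 0. Lengths are in m, angles in rad, forces in N, time in s.
With the tool pointing down it reaches from about 0.375 to 0.925 m from the base axis. Payload 3.1 kg.
Tool frame: the origin (TCP) lies at the very end of the fingers, on their centre line; the grasp point (between the pads) lies 19 mm behind it (arm.grip_point_offset is the distance from the TCP to the grasp point, in m); x points along the fingers, y is the direction in which the jaws open and shut, and the axes are right-handed (so a half turn about x gives the same grasp; the last joint's range is limited). The gripper opens to 85 mm and grips with 20 to 120 N. Pads are 22 mm wide; open, the fingers measure 114 mm over their backs; the gripper's body (76 mm by 85 mm) begins 54 mm behind the grasp point. The pads swing forward as they close: fully open they stand 13 mm farther back than shut.
Start: joints at [1.067, 0.383, 0.044, 1.598, -0.018, 1.161, -0.05], TCP at [0.257, -0.597, 0.231] pointing down, gripper open.
Joint ranges: [-2.61, 2.61], [-0.41, 2.15], [-1.48, 1.57], [0, 2.5], [-1.57, 4.71], [0.05, 1.97], [-2.85, 2.85]. Speed limits (rad/s): [2.79, 2.79, 3.14, 3.14, 3.14, 3.14, 3.14].

## Interface

Orientations are given as a rotation vector (axis times angle).
In Python, from workcell import arm, vision gives the robot as it stands. The module is installed in compiled form; this text tells all that it offers.
- The arm moves only by the tool carry_out, never from a script. Its argument "series" is one flat list of numbers, 7 for each row, row after row: the turn, a rotation vector about the tool's x, y, z in degrees, then the shift along the tool's x, y, z in cm, then the finger opening in cm, from 0 to 8.54. In form: [wx, wy, wz, tx, ty, tz, jaw, wx, wy, wz, tx, ty, tz, jaw, ...]. A call has 1 to 12 rows; each row is the pose to reach, as a shift and turn from the pose commanded when the call began, along the tool's axes at that moment; what a row does not reach only later rows make up. A row lasts 1/10 s, in which the tool goes at most 50 mm and 8.59 degrees, less where a joint would pass 70% of its speed; a pose out of reach is approached as far as the arm can. A call with a gripper value outside its range is refused whole. The fingers move at their own pace and stop on an object; "grip_force" is the grip in N (left out, the last holds). Time passes only in rows, so rows that repeat a pose let the fingers close. It gives the time, the measured TCP pose, the force and the opening at its end, in the units of the state.
- arm.observe(): the state, without advancing time (a new reading comes with each control period).
- vision.read_camera(name): name is "scene" or "top"; returns a dict with "color" (400x640x3 uint8, red, green, blue), "range_z" (400x640 float32, m along the optical axis (not along the pixel's ray), 0 where there is no reading), "intrinsics" (3x3 intrinsics, pixels), "cam_to_world" (4x4, takes a point from camera to world coordinates). Camera axes: x right, y down, z forward; pixel columns grow to the right and rows downward; lengths in m; the calibration is good to about 2 mm. A picture is of the moment at which its call begins.
- arm.sign_off(): hands the job in, once; it reports no verdict.
The state is a dict: "t": time; "joint_pos": joint angles; "dq": joint speeds; "joint_torque": joint torques, N m; "position": TCP position; "tcp_rot": TCP orientation; "contact_force": force on the tool from outside, world axes, zero at the start; "wrist_torque": the same for the moment, N m; "opening": finger opening in m.
Only numpy, scipy, OpenCV 4.12 (cv2) and the standard library are available. Lean on these libraries where they do the work, as an engineer would, in place of code of your own. Each camera call takes 0.05 s, during which the arm holds its last target. There are 200 camera calls.

## Task

Mount the magnifier (the rod with the round lens, not the one with the square plate) in the sloping rod clamp on the stand: swing the clamp's cam lever fully open, slide the rod in past the side spring plunger until its collar sits flush on the clamp's mouth, then swing the lever fully closed to lock it and let go. Do not drop the magnifier, and leave the other rod, the dishes, the bottle and the tip box as they stand.

Things in the scene. Friction and masses are not known exactly. Their poses are not given: they have to be found in the camera images.
- mouth (a point): Centre of the clamp's square mouth, facing away from the robot. x: outward along the bore, 30 deg up from level; y: level, across; z: square to the bore, 30 deg from vertical. Smooth bore 18 mm square, right through a 36 x 36 x 60 mm aluminium block. Spring plunger on the +y side at x = -36 mm; lever's cam on the -y side at x = -16 mm, narrowing the bore unless open.
- plunger_pin (a joint): Spring plunger, m: 0 = out (round nose of 8 mm radius, 2.5 mm from the bore's axis), grows as pressed back, to 0.008. 3 N at 0, plus 0.25 N per mm. The 16 mm spigot presses it back 2.5 to 6 mm, then it drops into the rod's groove when the rod is home. Housing and tail, 19 mm across, stick out to y = +55 mm of the mouth's frame.
- cam_lever (a joint): Cam lever, rad: 0 = closed (points along the mouth's -y), 1.6 = fully open (points back along the mouth's -x); opens clockwise seen from above. Its axis is parallel to the mouth's z through x = -16, y = -22.3 mm of the mouth's frame. Friction 0.1 N m, stays where left. Closing on the rod, its eccentric presses the rod, so the end is a little stiffer.
- lever_pin (a point): Grip point on the lever's upright black pin, 60 mm from the lever's axis, 50 mm above the bore's axis along the mouth's z. The pin is 12 mm in diameter, parallel to the mouth's z, from 28 mm (top of the lever's 14 mm wide arm) to 64 mm above the bore's axis. It can be pinched or pushed, and turns in a pinch.
- magnifier: Rod with round lens, 0.16 to 0.28 kg. Origin: centre of the collar's seat face; x to the lens, z up. x = -58 to 0: steel spigot 16 mm dia, round-nosed, groove 9 mm dia, 14 mm wide at -36; 0 to 5: collar 31 mm dia; 5 to 84: square bar 16 x 16 mm to grip; lens at 108, 60 mm dia, 8 mm thick, flat in xy. Lies level, axis 60 mm up. Mounted, its frame meets the mouth's.
- plate_rod: The other rod in the rack: same spigot, collar, bar and frame, but with a square white plate 52 x 52 x 6 mm in place of the lens. Leave it.
- rack: Fixed grey rack, origin under its middle: base 115 x 160 x 10 mm (x = -37 to 79 mm), two uprights 8 mm thick at x = -22 and 64 mm, 68 mm high, notches 18 mm wide, 16 mm deep at y = -45 and +45 mm. The rods lie along its x, origin within 4 mm of x = 0, lens or plate at +x; fingers fit between the uprights.
- bottle: Glass bottle with a blue cap, 66 mm diameter, about 160 mm high, origin at the centre of its underside. Leave it.
- dishes: Stack of three closed Petri dishes, 90 mm diameter, 45 mm high, origin at the centre of its underside. It stands in front of the clamp, under where the lens will be. Leave it.
- tip_box: Green pipette tip box with a clear lid, 70 x 100 x 55 mm, origin at the centre of its underside. Leave it.
- stand: Fixed stand carrying the rod clamp: dark steel base plate 150 x 130 x 14 mm (x = -115 to 35 mm), steel post 26 mm thick. Origin on the bench directly below the mouth's centre, which is 130 mm up; z up, x level in the direction the mouth faces.
Things that resemble listed ones, but are neither listed nor needed, are in the scene too. Of the things that look like the stand, the largest one is meant.

How it is judged:
On the way, in this order (a step that is already met when the one before it is completed fails the run):
1. the cam lever is swung open (past 1.3 rad) before the rod goes in (value of joint cam_lever above 1.3 rad and distance between magnifier and mouth above 0.065 m), for 0.1 s.
2. the magnifier's spigot slides in and pushes the spring plunger back, lever still open (value of joint plunger_pin above 0.0015 m and x of magnifier in the frame of mouth between 0.004 and 0.03 m and angle between the x axis of magnifier and the x axis of mouth, either way round below 0.12 rad and value of joint cam_lever above 1.2 rad), for 0.02 s.
3. the magnifier is home, collar on the mouth within 3 mm, lever still open (x of magnifier in the frame of mouth below 0.003 m and distance between magnifier and mouth below 0.005 m and angle between the x axis of magnifier and the x axis of mouth, either way round below 0.09 rad and value of joint cam_lever above 1 rad), for 0.1 s.
At the end, for the whole second after the job is handed in: The magnifier sits in the clamp at rest, its collar within 3 mm of the mouth along the bore, its origin within 5 mm of the mouth's centre and its axis within 0.09 rad of the bore; the lever is closed (below 0.2 rad); the other rod, bottle, dishes and tip box are within 25 mm of where they began (x of magnifier in the frame of mouth below 0.003 m and distance between magnifier and mouth below 0.005 m and angle between the x axis of magnifier and the x axis of mouth, either way round below 0.09 rad and value of joint cam_lever below 0.2 rad and linear speed of magnifier below 0.02 m/s and distance of each of plate_rod, bottle, dishes, tip_box from where it was at the start of the episode below 0.025 m); the robot touches nothing.
It fails at once if the magnifier is dropped on the bench (height (world z) of magnifier below 0.035 m).
It fails at once if the other rod is disturbed (distance of plate_rod from where it was at the start of the episode above 0.025 m).
It fails at once if the bottle is disturbed or tipped (distance of bottle from where it was at the start of the episode above 0.025 m or angle between bottle's own z axis and vertical above 0.4 rad).
It fails at once if the dishes or the tip box are disturbed (distance of any of dishes, tip_box from where it was at the start of the episode above 0.025 m).
It also fails if it takes over 64 s, if anything falls off the work surface, if the arm or the gripper's body presses on something with over 40 N, if the wrist force passes 120 N, or if a joint passes its speed limit or range.

## Working session

There is one attempt and no reset: what is moved stays moved. The work goes in short steps, Python scripts to look and compute and a tool call to move; the robot and the scene stay as the last step left them, time stands still between calls to the robot, and variables do not carry over. Pictures are saved under pics/ and viewed, about 8 in all and at most 12, crops included, and the job is handed in when it is done.

Besides the shell and the picture viewer there is one more tool, called after "Emit:" as name(argument=value, ...) on one line, values as JSON. carry_out: Moves the arm, as the interface text tells. Its arguments: {"type":"object","properties":{"series":{"type":"array","items":{"type":"number"}},"grip_force":{"type":"number"}},"required":["series"]}

```bash
mkdir -p pics; ls
python3 - <<'E'
from workcell import arm, vision
import cv2, numpy as np
print(arm.observe())
for n in("scene","top"):
    r=vision.read_camera(n); np.savez(f"{n}0.npz",**r)
    print(n,r["intrinsics"].tolist(),r["cam_to_world"].round(4).tolist())
    cv2.imwrite(f"pics/{n}0.png",r["color"][...,::-1])
E
```

```text
pics
{'t': 0.0, 'joint_pos': array([ 1.06719278,  0.38388792,  0.0438415 ,  1.59958135, -0.01788406,
        1.16117965, -0.04988419]), 'dq': array([ 0.00035994,  0.00063555, -0.00161239, -0.00025315, -0.00066793,
       -0.00049144, -0.00012816]), 'joint_torque': array([-2.75925267e-04, -4.33462214e+01,  1.02444068e+00, -2.49514657e+01,
        1.04696868e-02,  1.12144809e-02,  5.99495493e-07]), 'position': array([ 0.25620577, -0.59635069,  0.22984967]), 'tcp_rot': array([ 1.99846172,  0.4140182 , -1.99988087]), 'contact_force': array([ 0.08549963,  0.17195233, -0.18464817]), 'wrist_torque': array([0.01103507, 0.03764545, 0.02869153]), 'opening': 0.08521173921028076}
scene [[427.9755807810252, 0.0, 322.03728357200833], [0.0, 427.9755807810252, 205.38973506475617], [0.0, 0.0, 1.0]] [[-0.8332, 0.4665, -0.2969, 0.7973], [0.5529, 0.7101, -0.436, 0.4163], [0.0074, -0.5274, -0.8496, 0.8741], [0.0, 0.0, 0.0, 1.0]]
top [[504.78619468102636, 0.0, 331.13016872327154], [0.0, 504.78619468102636, 196.88271755557165], [0.0, 0.0, 1.0]] [[-0.027, -0.9861, 0.1639, 0.3131], [-0.9996, 0.0273, -0.0006, 0.0412], [-0.0039, -0.1639, -0.9865, 1.3305], [0.0, 0.0, 0.0, 1.0]]
```

View pics/scene0.png

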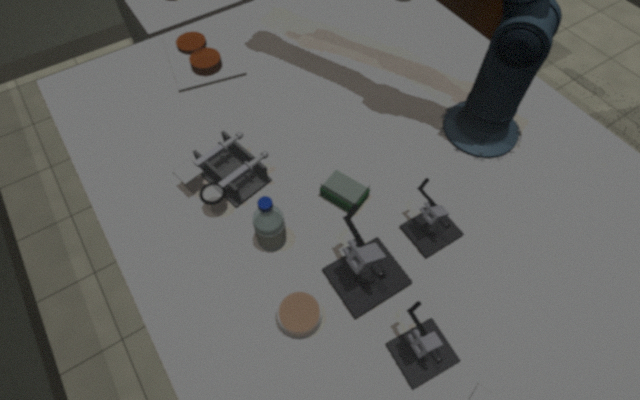

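View pics/top0.png

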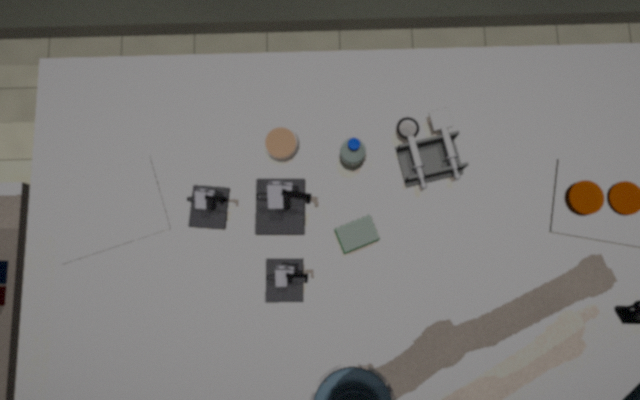

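Scene camera: the large stand is at (366,275), with its lever up to (350,215). Dishes are at (299,313), bottle (268,225), magnifier lens (212,195) and tip box (345,190). In the top view the stand is at (280,206) and the rack at (430,160), with the lens at (408,128).

```bash
cat > h.py <<'E'
import numpy as np, cv2
from scipy.spatial.transform import Rotation as R
def load(f): return dict(np.load(f))
def cloud(r):
    K,T,z=r["intrinsics"],r["cam_to_world"],r["range_z"]
    v,u=np.mgrid[:400,:640]
    p=np.stack([(u-K[0,2])/K[0,0]*z,(v-K[1,2])/K[1,1]*z,z],-1)
    return p@T[:3,:3].T+T[:3,3]
def proj(r,P):
    K,T=r["intrinsics"],r["cam_to_world"]
    p=(np.atleast_2d(P)-T[:3,3])@T[:3,:3]; q=p@K.T
    return q[:,:2]/q[:,2:]
def crop(r,u0,v0,w,h,s,f,gain=1.8):
    c=np.clip(r["color"][v0:v0+h,u0:u0+w,::-1]*float(gain),0,255).astype(np.uint8)
    cv2.imwrite(f,cv2.resize(c,None,fx=s,fy=s,interpolation=cv2.INTER_CUBIC))
E
python3 - <<'E'
from h import *
t=load("top0.npz");s=load("scene0.npz")
a=[(t,240,110,110,135,4),(t,385,95,90,105,5),(s,315,195,105,130,4),]
for i,(r,u,v,w,h,k) in enumerate(a): crop(r,u,v,w,h,k,f"pics/c{i}.png")
ims=[cv2.imread(f"pics/c{i}.png") for i in range(2)]
H=max(i.shape[0] for i in ims)
ims=[cv2.copyMakeBorder(i,0,H-i.shape[0],0,0,cv2.BORDER_CONSTANT) for i in ims]
m=np.hstack(ims);print(m.shape);cv2.imwrite("pics/m1.png",m[:, :800] if m.shape[1]>800 else m)
C=cloud(t);np.set_printoptions(precision=3,suppress=True)
for n,(u0,v0,u1,v1) in dict(stand=(250,170,325,240),rack=(392,112,470,190),dish=(262,125,300,162),bottle=(338,135,368,170),box=(332,212,382,255)).items():
    P=C[v0:v1,u0:u1].reshape(-1,3)
    for lo,hi in((.006,.02),(.03,.052),(.052,.058),(.058,.075),(.075,.11),(.11,.15),(.15,.22)):
        Q=P[(P[:,2]>lo)&(P[:,2]<hi)]
        if len(Q)>4: print(n,lo,len(Q),Q.min(0),Q.max(0),Q.mean(0))
E
```

```text
(540, 890, 3)
stand 0.006 2004 [0.425 0.058 0.006] [0.612 0.256 0.02 ] [0.499 0.173 0.014]
stand 0.03 11 [0.501 0.158 0.03 ] [0.527 0.19  0.036] [0.509 0.167 0.033]
stand 0.075 9 [0.507 0.136 0.09 ] [0.536 0.158 0.109] [0.518 0.155 0.095]
stand 0.11 722 [0.492 0.088 0.111] [0.562 0.224 0.15 ] [0.525 0.165 0.132]
stand 0.15 52 [0.493 0.09  0.15 ] [0.531 0.157 0.18 ] [0.508 0.104 0.165]
rack 0.006 1328 [ 0.549 -0.342  0.006] [ 0.762 -0.125  0.02 ] [ 0.624 -0.22   0.011]
rack 0.03 157 [ 0.565 -0.313  0.03 ] [ 0.688 -0.138  0.052] [ 0.627 -0.219  0.042]
rack 0.052 97 [ 0.545 -0.308  0.052] [ 0.74  -0.147  0.058] [ 0.639 -0.224  0.055]
rack 0.058 1783 [ 0.54  -0.312  0.058] [ 0.743 -0.135  0.075] [ 0.659 -0.217  0.066]
rack 0.075 19 [ 0.595 -0.278  0.075] [ 0.656 -0.18   0.079] [ 0.615 -0.244  0.076]
dish 0.006 51 [0.634 0.124 0.006] [0.735 0.223 0.02 ] [0.653 0.161 0.012]
dish 0.03 926 [0.635 0.126 0.03 ] [0.725 0.213 0.052] [0.678 0.17  0.044]
bottle 0.006 32 [ 0.605 -0.061  0.006] [0.701 0.019 0.02 ] [ 0.631 -0.015  0.011]
bottle 0.03 47 [ 0.604 -0.048  0.031] [0.628 0.015 0.051] [ 0.611 -0.013  0.041]
bottle 0.052 13 [ 0.604 -0.039  0.053] [0.629 0.015 0.058] [ 0.61  -0.012  0.055]
bottle 0.058 37 [ 0.603 -0.047  0.058] [0.632 0.015 0.075] [ 0.611 -0.013  0.067]
bottle 0.075 239 [ 0.604 -0.049  0.075] [0.669 0.015 0.11 ] [ 0.624 -0.015  0.1  ]
bottle 0.11 203 [ 0.612 -0.045  0.11 ] [0.659 0.01  0.149] [ 0.629 -0.016  0.12 ]
bottle 0.15 129 [ 0.622 -0.032  0.15 ] [ 0.652 -0.003  0.166] [ 0.636 -0.017  0.16 ]
box 0.006 47 [ 0.38  -0.087  0.006] [0.493 0.041 0.02 ] [ 0.427 -0.014  0.009]
box 0.03 155 [ 0.385 -0.079  0.03 ] [0.474 0.033 0.052] [ 0.422 -0.019  0.044]
box 0.052 726 [ 0.386 -0.078  0.052] [0.478 0.03  0.058] [ 0.432 -0.024  0.055]
box 0.058 172 [ 0.388 -0.073  0.058] [0.473 0.03  0.064] [ 0.43  -0.021  0.059]
```

View pics/m1.png

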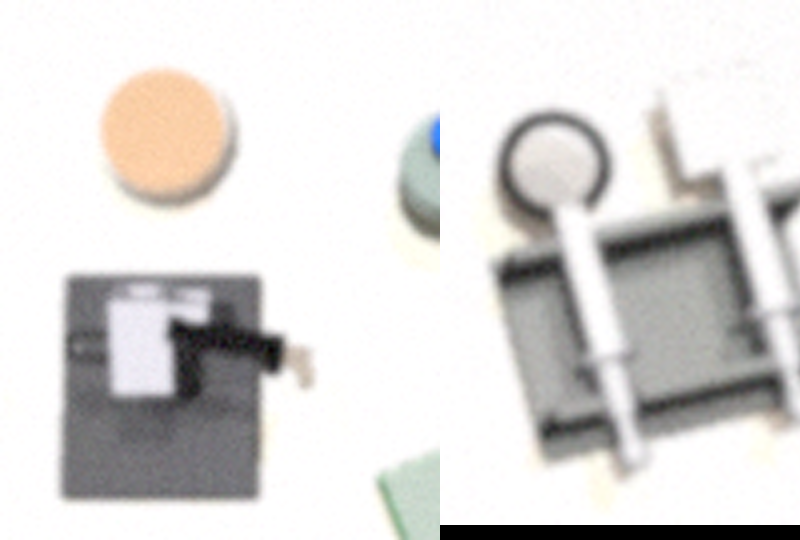

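View pics/c2.png

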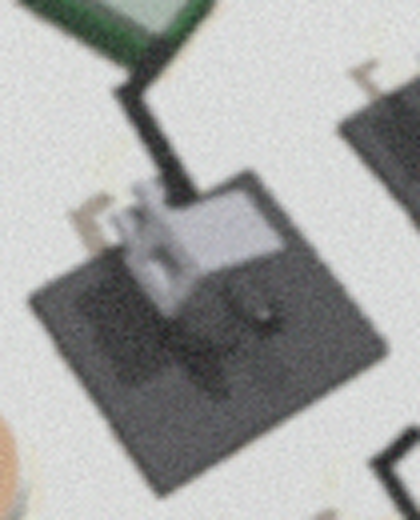

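Top crop: grey block at about (107..175, 300..395), black lever to the right ending at about (283,355), plunger housing on the left at (85,345). The magnifier is the left rod, running from lens (553,162) to nose (632,460). The scene crop agrees, with the lever pin at (140,70) and the mouth at about (155,265).

```bash
cat > meas.py <<'E'
from h import *
np.set_printoptions(precision=4,suppress=True)
def rect(P):
    (c,wh,a)=cv2.minAreaRect((P[:,:2]*1000).astype(np.float32)); return np.array(c)/1000,np.array(wh),a
for n in ("top","scene"):
    r=load(n+"0.npz");C=cloud(r);g=r["color"].max(-1);X,Y,Z=C[...,0],C[...,1],C[...,2]
    print(n, "bench z",np.median(Z[(X>.5)&(X<.8)&(Y>-.1)&(Y<.3)&(abs(Z)<.008)]))
    m=(X>.4)&(X<.63)&(Y>.06)&(Y<.28)&(Z>.0)&(Z<.025)&(g<90)
    m=cv2.morphologyEx(m.astype(np.uint8),cv2.MORPH_OPEN,np.ones((5,5)))>0
    print("plate",m.sum(),rect(C[m]),np.median(Z[m]))
    m=(X>.46)&(X<.6)&(Y>.12)&(Y<.22)&(Z>.108)&(Z<.15)&(g>95)
    P=C[m]; A=np.c_[P[:,:2],np.ones(len(P))]
    for _ in range(4):
        k=np.linalg.lstsq(A,P[:,2],rcond=None)[0]; e=abs(A@k-P[:,2]); A,P=A[e<.004],P[e<.004]
    print("block",len(P),"slope deg",np.degrees(np.arctan(np.hypot(*k[:2]))),"yaw",np.degrees(np.arctan2(k[1],k[0])),rect(P),P.min(0),P.max(0))
    m=(X>.46)&(X<.6)&(Y>.07)&(Y<.12)&(Z>.10)&(Z<.22); P=C[m]
    print("lever", len(P),"top",np.median(P[P[:,2]>.15],0) if (P[:,2]>.15).any() else 0, P.max(0))
    # magnifier bar/rods
    m=(X>.52)&(X<.78)&(Y>-.34)&(Y<-.1)&(Z>.055)&(Z<.085)&(g>110)
    nl,L,st,ce=cv2.connectedComponentsWithStats(m.astype(np.uint8))
    for i in range(1,nl):
        if st[i,4]>100:
            P=C[L==i]; vx=cv2.fitLine(P[:,:2].astype(np.float32),cv2.DIST_HUBER,0,.01,.01).ravel()
            d=vx[:2]*np.sign(vx[0]); s=P[:,:2]@d
            print("rod",st[i].tolist(),"c",P.mean(0),"dir",d,np.degrees(np.arctan2(d[1],d[0])),"c0",vx[2:],"range",s.min(),s.max(),np.median(P[:,2]))
    # dark lens ring
    m=(X>.55)&(X<.62)&(Y>-.34)&(Y<-.13)&(Z>.055)
E
python3 meas.py
```

```text
top bench z 0.0006316174757882154
plate 1799 (array([0.5108, 0.1758]), array([127.2837, 147.2081]), 88.51753997802734) 0.01468983605485552
block 204 slope deg 22.25467633290051 yaw 4.736714739850178 (array([0.5201, 0.165 ]), array([55.1952, 55.794 ]), 86.31822967529297) [0.4924 0.1362 0.118 ] [0.5479 0.1938 0.1419]
lever 104 top [0.5017 0.0943 0.1715] [0.5266 0.1197 0.1796]
rod [429, 107, 32, 73, 695] c [ 0.6864 -0.2592  0.0654] dir [0.9788 0.2048] 11.820602 c0 [ 0.6864 -0.2592] range 0.49207586217075183 0.6829216158741628 0.06528778430469484
rod [400, 120, 37, 69, 515] c [ 0.6513 -0.1757  0.0662] dir [0.9796 0.2009] 11.587697 c0 [ 0.6513 -0.1757] range 0.48892639358078915 0.6758784888803208 0.06637582680172094
scene bench z 0.00030552536204642156
plate 2699 (array([0.5143, 0.1717]), array([136.6767, 150.3306]), 88.45256805419922) 0.0141749926411332
block 203 slope deg 27.76156112899054 yaw 1.842091544611321 (array([0.518 , 0.1666]), array([46.9305, 44.8746]), 87.6865234375) [0.4954 0.1425 0.1187] [0.5398 0.1902 0.1415]
lever 182 top [0.5062 0.0953 0.1638] [0.5275 0.1198 0.1774]
rod [173, 145, 49, 38, 487] c [ 0.7104 -0.257   0.0646] dir [0.9754 0.2206] 12.744233 c0 [ 0.7104 -0.257 ] range 0.5510722460000351 0.6771179869884526 0.06398273117233078
rod [220, 165, 27, 21, 132] c [ 0.6414 -0.1794  0.0681] dir [0.9751 0.2218] 12.816964 c0 [ 0.6414 -0.1794] range 0.5471129312909752 0.6225983304259672 0.06812074721543288
rod [204, 187, 16, 12, 132] c [ 0.7061 -0.1664  0.0629] dir [ 0.6553 -0.7553] -49.054523 c0 [ 0.7061 -0.1664] range 0.568564749642063 0.6041344519000373 0.06306223989046039
```

```bash
cat > fit.py <<'E'
from h import *
from scipy.optimize import differential_evolution
from scipy.ndimage import map_coordinates
np.set_printoptions(precision=4,suppress=True)
def seg(a,b,n=25): return np.linspace(a,b,n)
def boxseg(x0,x1,y0,y1,z): 
    c=np.array([[x0,y0,z],[x1,y0,z],[x1,y1,z],[x0,y1,z]])/1000.; return [seg(c[i],c[(i+1)%4]) for i in range(4)]
Rb=R.from_euler('y',-30,degrees=True).as_matrix()
MO=np.array([0,0,.13])
plate=np.vstack(boxseg(-115,35,-65,65,14))
block=np.vstack(boxseg(-60,0,-18,18,18)+[seg(np.array([0,y,18])/1000,np.array([0,y,-18])/1000) for y in(-18,18)])@Rb.T+MO
th=np.linspace(0,2*np.pi,80)
lens=np.c_[.108+.03*np.cos(th),.03*np.sin(th),0*th+.064]
bar=np.vstack([seg(np.array([5,y,68])/1000,np.array([80,y,68])/1000,40) for y in(-8,8)]+[seg(np.array([-55,y,60])/1000,np.array([0,y,60])/1000) for y in(-8,8)])
col=np.vstack([seg(np.array([x,-13,64])/1000,np.array([x,13,64])/1000) for x in(0,5)])
rackb=np.vstack(boxseg(-37,79,-80,80,10))
dish=np.c_[.045*np.cos(th),.045*np.sin(th),0*th+.045]
def tf(p,P): c,s=np.cos(p[2]),np.sin(p[2]); return P@np.array([[c,-s,0],[s,c,0],[0,0,1]]).T+[p[0],p[1],0]
cams={n:load(n+"0.npz") for n in("top","scene")}
G={}
for n,r in cams.items():
    g=cv2.GaussianBlur(r["color"].astype(np.float32).mean(-1),(0,0),1.0)
    G[n]=np.minimum(np.hypot(cv2.Sobel(g,5,1,0),cv2.Sobel(g,5,0,1)),120)
def score(p,P,ns): 
    t=0
    for n in ns:
        q=proj(cams[n],tf(p,P)); t+=map_coordinates(G[n],[q[:,1],q[:,0]],order=1).mean()
    return -t
def fit(name,P,p0,d=(.012,.012,.08)):
    for ns in (["top"],["scene"],["top","scene"]):
        o=differential_evolution(score,[(a-b,a+b) for a,b in zip(p0,d)],args=(P,ns),seed=1,tol=1e-6)
        print(name,ns,o.x[:2],np.degrees(o.x[2]).round(2),round(o.fun,1))
    return o.x
if __name__=="__main__":
    sp=fit("stand",np.vstack([plate,block]),(.552,.172,-.026)); fit("plate",plate,(.552,.172,-.026)); fit("block",block,(.552,.170,-.026))
    mp=fit("magn",np.vstack([lens,bar,col]),(.62,-.18,.2),(.02,.015,.08))
    rp=fit("rack",rackb,(.61,-.226,.2),(.02,.015,.08))
    fit("dish",dish,(.68,.17,0),(.015,.015,.01))
    ims=[]
    for n,(u,v,w,h) in dict(top=(245,110,85,130),scene=(315,195,105,130)).items(): ims.append((n,u,v,w,h,4,[(plate,sp),(block,sp)]))
    for n,(u,v,w,h) in dict(top=(390,105,85,95),scene=(165,125,110,90)).items(): ims.append((n,u,v,w,h,4,[(lens,mp),(bar,mp),(col,mp),(rackb,rp)]))
    out=[]
    for i,(n,u,v,w,h,s,L) in enumerate(ims):
        crop(cams[n],u,v,w,h,s,"/tmp/a.png",1.5); im=cv2.imread("/tmp/a.png")
        for P,p in L:
            for q in proj(cams[n],tf(p,P)): cv2.circle(im,tuple(int(x) for x in ((q-[u,v]+.5)*s)),1,(0,0,255),-1)
        out.append(cv2.copyMakeBorder(im,0,520-im.shape[0],0,440-im.shape[1],cv2.BORDER_CONSTANT))
    m=np.vstack([np.hstack(out[:2]),np.hstack(out[2:])]); cv2.imwrite("pics/fit.png",cv2.resize(m[:900],(780,600*1),interpolation=cv2.INTER_AREA))
E
python3 fit.py
```

```text
stand ['top'] [0.5499 0.1751] -1.75 -100.5
stand ['scene'] [0.5543 0.1731] -1.66 -89.2
stand ['top', 'scene'] [0.5536 0.1735] -1.75 -182.9
plate ['top'] [0.5516 0.1742] -1.59 -116.7
plate ['scene'] [0.5557 0.174 ] -1.35 -112.9
plate ['top', 'scene'] [0.5542 0.1738] -1.49 -219.2
block ['top'] [0.5499 0.1782] 3.09 -91.8
block ['scene'] [0.5536 0.1729] -1.35 -76.2
block ['top', 'scene'] [0.5522 0.1728] -3.13 -160.4
magn ['top'] [ 0.6    -0.1858] 12.61 -95.0
magn ['scene'] [ 0.6011 -0.1885] 10.73 -86.0
magn ['top', 'scene'] [ 0.6    -0.1873] 12.71 -176.3
rack ['top'] [ 0.6046 -0.2285] 12.21 -98.4
rack ['scene'] [ 0.6037 -0.2289] 8.48 -85.2
rack ['top', 'scene'] [ 0.6039 -0.2286] 9.82 -179.7
dish ['top'] [0.6697 0.1659] 0.57 -64.3
dish ['scene'] [0.6878 0.1778] -0.57 -56.1
dish ['top', 'scene'] [0.6698 0.1664] 0.46 -75.9
```

View pics/fit.png

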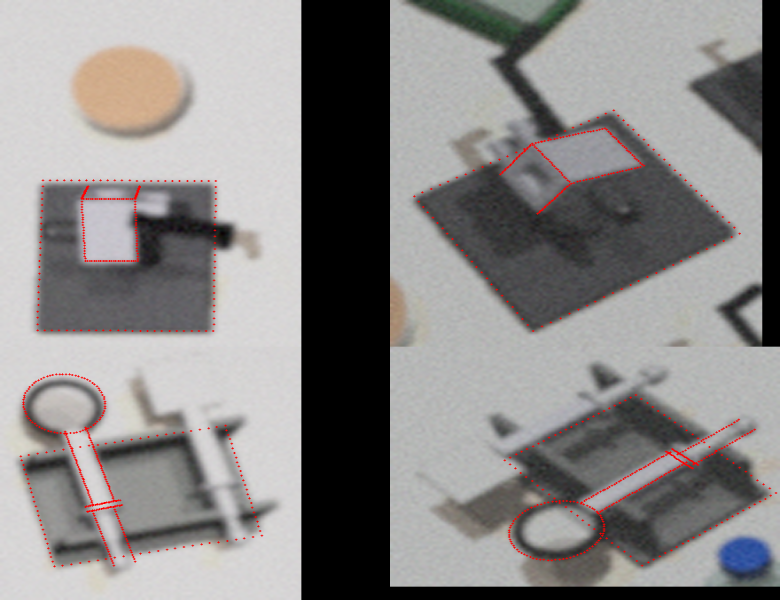

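Overlay: the stand, block and plate fit well in both views. The magnifier fit stopped at its search bound in x, so I refit it and add the pixels I read by hand.

```bash
cat > m2.py <<'E'
from fit import *
def ray(n,u,v,z):
    r=cams[n];K,T=r["intrinsics"],r["cam_to_world"]; d=T[:3,:3]@np.array([(u-K[0,2])/K[0,0],(v-K[1,2])/K[1,1],1]); return T[:3,3]+d*(z-T[2,3])/d[2]
for nm,u,v,z in(("lens",407.6,127.4,.062),("collar",418,166.4,.07),("nose",423.4,187.6,.06)): print(nm,ray("top",u,v,z))
for sig in (1,):
    fit("magn",np.vstack([lens,bar,col]),(.60,-.187,.21),(.03,.02,.06))
    fit("lens",lens,(.60,-.187,.21),(.03,.02,.001))
    fit("bar",bar[:80],(.60,-.187,.21),(.001,.02,.08))
    up=lambda x:boxseg(x-4,x+4,-80,80,68)
    fit("rack",np.vstack([rackb]+up(-22)+up(64)),(.604,-.2285,.2),(.02,.015,.08))
C=cloud(cams["top"]);X,Y,Z=np.moveaxis(C,-1,0)
E
python3 m2.py
```

```text
lens [ 0.7019 -0.1637  0.062 ]
collar [ 0.5954 -0.1836  0.07  ]
nose [ 0.5418 -0.1961  0.06  ]
magn ['top'] [ 0.5969 -0.1863] 13.19 -98.2
magn ['scene'] [ 0.6011 -0.1885] 10.73 -86.0
magn ['top', 'scene'] [ 0.5987 -0.1875] 12.93 -176.9
lens ['top'] [ 0.5947 -0.1845] 12.09 -108.8
lens ['scene'] [ 0.599  -0.1966] 12.09 -83.3
lens ['top', 'scene'] [ 0.5969 -0.1846] 12.09 -173.8
bar ['top'] [ 0.601  -0.1856] 12.78 -108.6
bar ['scene'] [ 0.6004 -0.1885] 12.09 -109.5
bar ['top', 'scene'] [ 0.6003 -0.1868] 12.01 -211.2
rack ['top'] [ 0.6035 -0.227 ] 11.11 -95.4
rack ['scene'] [ 0.608 -0.23 ] 11.83 -80.6
rack ['top', 'scene'] [ 0.6054 -0.2282] 11.56 -171.8
```

```bash
cat > g.py <<'E'
# usage: goal(frame, grasp point in frame (mm), tilt/yaw extra) -> turn deg, shift cm from the current pose
import numpy as np, json
from scipy.spatial.transform import Rotation as R
np.set_printoptions(precision=4,suppress=True)
ys=-1.6; ym=12.0
MOUTH=(R.from_euler('z',ys,degrees=True)*R.from_euler('y',-30,degrees=True)).as_matrix(); MP=np.array([.5530,.1735,.130])
MAG=R.from_euler('z',ym,degrees=True).as_matrix(); GP=np.array([.5980,-.1860,.060])
def toolR(F,rz=0): # tool x=-z, y=y, z=x of frame; rz = extra turn about frame z, deg
    F=F@R.from_euler('z',rz,degrees=True).as_matrix(); return np.c_[-F[:,2],F[:,1],F[:,0]]
def tcp(F,P,p,Rt,off=.019): return P+F@(np.array(p)/1000)+Rt[:,0]*off
def rel(Rt,pt,cur=None):
    from workcell import arm
    if cur is None: o=arm.observe(); cur=(R.from_rotvec(o["tcp_rot"]).as_matrix(),o["position"])
    Rc,pc=cur
    return np.degrees(R.from_matrix(Rc.T@Rt).as_rotvec()).round(1), (Rc.T@(pt-pc)*100).round(2)
def inframe(F,P,off=.019):
    from workcell import arm
    o=arm.observe();Rc=R.from_rotvec(o["tcp_rot"]).as_matrix()
    return F.T@(o["position"]-Rc[:,0]*off-P)*1000
def arc(q): # lever pin in mouth frame, q rad, z free
    a=-np.pi/2-q; return -16+60*np.cos(a), -22.3+60*np.sin(a)
E
python3 - <<'E'
from g import *
from workcell import arm
o=arm.observe();print(R.from_rotvec(o["tcp_rot"]).as_matrix())
Rt=toolR(MOUTH);print(Rt)
x,y=arc(0)
p1=tcp(MOUTH,MP,(x,y,53+70),Rt);print(p1,tcp(MOUTH,MP,(x,y,53),Rt))
print(rel(Rt,p1))
print(arc(1.6))
E
```

```text
[[-0.0011  0.3948 -0.9188]
 [ 0.0021 -0.9188 -0.3948]
 [-1.     -0.0024  0.0001]]
[[ 0.4998  0.0279  0.8657]
 [-0.014   0.9996 -0.0242]
 [-0.866   0.      0.5   ]]
[0.4849 0.0931 0.2121] [0.5199 0.0921 0.1514]
(array([-150.5,   -9.1,   40.4]), array([  1.92, -54.32, -48.23]))
(np.float64(-75.9744161824903), np.float64(-20.548028661922675))
```

```bash
sed -i 's/return np.c_\[-F\[:,2\],F\[:,1\],F\[:,0\]\]/return np.c_[-F[:,2],-F[:,1],-F[:,0]]/' g.py
python3 - <<'E'
from g import *
Rt=toolR(MOUTH);x,y=arc(0)
for dz in (53+80,53):print(rel(Rt,tcp(MOUTH,MP,(x,y,dz),Rt)))
E
```

```text
(array([24.2, 29.6,  6.6]), array([  1.05, -54.53, -47.77]))
(array([24.2, 29.6,  6.6]), array([  7.98, -52.83, -51.41]))
```

Emit:
carry_out(series=[2,2.5,0.5,-1,-3.5,-3,4,4,5,1,-2,-7,-6,4,6,7.5,1.5,-3,-11,-9.5,4,8,10,2,-4,-15,-13,4,10,12.5,2.5,-4,-19,-16.5,4,12,15,3,-4,-23,-20,4,14,17.5,3.5,-4,-27,-23.5,4,16,20,4,-4,-31,-27,4,18,22.5,5,-4,-35,-30.5,4,20,25,5.5,-3.5,-39,-34,4,22,27,6,-3,-43,-37.5,4,24,29.5,6.5,-2,-47,-41,4])

```text
t: 1.3
position: [0.4376, -0.0343, 0.2568]
tcp_rot: [-2.713, 0.036, 1.561]
contact_force: [0.3, 0.1, 0.1]
opening: 0.0399
```

Run:
```python
from g import *
from workcell import arm
print(arm.observe())
Rt=toolR(MOUTH);x,y=arc(0)
for dz in (53+80,53+40,53):print(rel(Rt,tcp(MOUTH,MP,(x,y,dz),Rt)))
```

```text
{'t': 1.3, 'joint_pos': array([ 0.7036, -0.4076, -0.5834,  2.3763, -0.4506,  0.6187, -1.192 ]), 'dq': array([-0.5341, -0.1714, -0.9963,  0.2683,  0.0608, -0.94  , -1.7714]), 'joint_torque': array([  2.375 ,  -5.0444,   5.9951, -24.3694,  -0.4175,  -0.7214,
         1.2583]), 'position': array([ 0.4376, -0.0343,  0.2568]), 'tcp_rot': array([-2.7133,  0.0358,  1.5608]), 'contact_force': array([0.3168, 0.0654, 0.1445]), 'wrist_torque': array([ 0.0135,  0.506 , -0.0042]), 'opening': 0.039923432558206316}
(array([ 0.2, -0.2, -0. ]), array([  5.06, -12.86,  -1.57]))
(array([ 0.2, -0.2, -0. ]), array([  9.06, -12.86,  -1.55]))
(array([ 0.2, -0.2, -0. ]), array([ 13.06, -12.86,  -1.54]))
```

Emit:
carry_out(series=[0,0,0,2,-4,-0.5,4,0,0,0,4,-8.5,-1,4,0,0,0,5,-12.9,-1.5,4,0,0,0,7,-12.9,-1.5,4,0,0,0,7,-12.9,-1.5,4,0,0,0,7,-12.9,-1.5,4])

```text
t: 1.9
position: [0.4873, 0.0906, 0.2023]
tcp_rot: [-2.708, 0.035, 1.569]
contact_force: [0.2, -0.5, 0.9]
opening: 0.0398
```

```bash
cat > st.py <<'E'
import sys
from g import *
from workcell import arm,vision
o=arm.observe();print("t",o["t"],"q",o["joint_pos"],"dq",abs(o["dq"]).max().round(3),"F",o["contact_force"],"op",o["opening"])
Rt=toolR(MOUTH);print("grasp pt in mouth",inframe(MOUTH,MP),"rot err",rel(Rt,o["position"])[0])
if len(sys.argv)>1:
    import h
    for n in("top","scene"): np.savez(f"{n}_{sys.argv[1]}.npz",**vision.read_camera(n))
E
python3 st.py L1
python3 - <<'E'
from h import *
a=load("top_L1.npz");b=load("scene_L1.npz")
crop(a,255,170,75,75,5,"/tmp/a.png");crop(b,310,170,90,75,5,"/tmp/b.png",1.8)
cv2.imwrite("pics/L1.png",np.hstack([cv2.imread("/tmp/a.png"),cv2.imread("/tmp/b.png")])[:, :800])
E
```

```text
t 1.9 q [ 0.9944 -0.2668 -1.2333  2.3097 -0.2294  0.4272 -1.7027] dq 0.059 F [ 0.2224 -0.4678  0.8532] op 0.039844734487695044
grasp pt in mouth [-18.6744 -84.7225 113.2898] rot err [0.2 0.2 0. ]
```

View pics/L1.png

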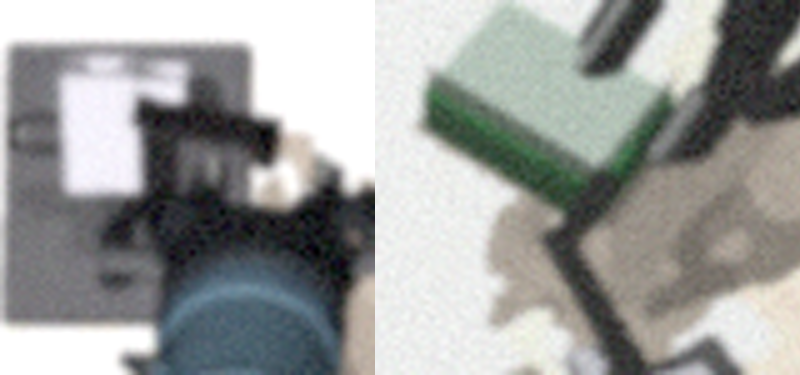

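```bash
cat >> g.py <<'E'
SF=R.from_euler('z',ys,degrees=True).as_matrix()
E
python3 - <<'E'
from g import *
Rt=toolR(SF);x,y=arc(0)
for dz in (54+45,54):print(tcp(MOUTH,MP,(x,y,dz),Rt),rel(Rt,tcp(MOUTH,MP,(x,y,dz),Rt)))
E
```

```text
[0.4874 0.093  0.1887] (array([  0.1, -30. ,  -0. ]), array([ 1.22, -0.28,  0.77]))
[0.5099 0.0924 0.1498] (array([  0.1, -30. ,  -0. ]), array([ 5.72, -0.29,  0.76]))
```

Emit:
carry_out(series=[0,-8,0,0.3,-0.1,0.2,4,0,-16,0,0.6,-0.2,0.4,4,0,-24,0,0.9,-0.3,0.6,4,0,-30,0,1.2,-0.3,0.8,4,0,-30,0,3.2,-0.3,0.8,4,0,-30,0,5,-0.3,0.8,4,0,-30,0,5.6,-0.3,0.8,4,0,-30,0,5.6,-0.3,0.8,4])

```text
t: 2.8
position: [0.5083, 0.0936, 0.1492]
tcp_rot: [-2.207, 0.029, 2.215]
contact_force: [0.2, -0.2, 0.8]
opening: 0.0399
```

```bash
python3 st.py L2
python3 - <<'E'
from h import *
a=load("top_L2.npz");b=load("scene_L2.npz")
crop(a,275,175,50,50,8,"/tmp/a.png",1.8);crop(b,325,195,50,50,8,"/tmp/b.png",1.8)
cv2.imwrite("pics/L2.png",np.hstack([cv2.imread("/tmp/a.png"),cv2.imread("/tmp/b.png")])[:, :800])
E
```

```text
t 2.8 q [ 0.6945  0.4779 -1.1404  1.9474  0.5051  1.0459 -2.2659] dq 0.055 F [ 0.2093 -0.2234  0.8263] op 0.03993678370493904
grasp pt in mouth [-17.6422 -81.1087  54.2384] rot err [ 0.3 30.2 -0.1]
```

View pics/L2.png

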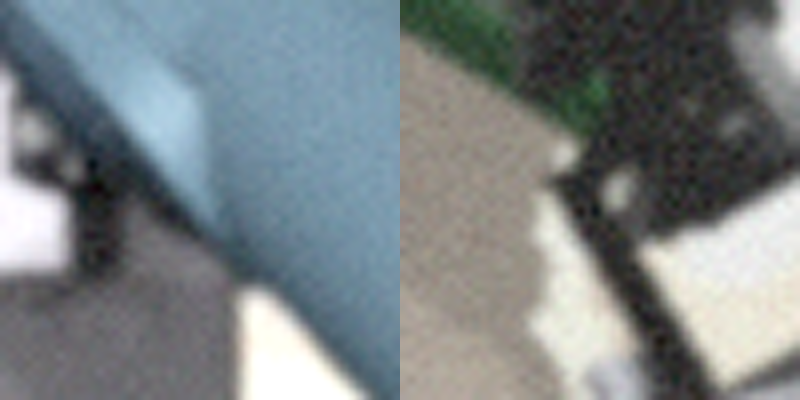

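Emit:
carry_out(series=[0,0,0,0,0,0,0.5,0,0,0,0,0,0,0.5,0,0,0,0,0,0,0.5,0,0,0,0,0,0,0.5,0,0,0,0,0,0,0.5], grip_force=25)

```text
t: 3.4
position: [0.5093, 0.0939, 0.1515]
tcp_rot: [-2.21, 0.029, 2.211]
contact_force: [-1.9, -1.9, 6.6]
opening: 0.0106
```

```bash
python3 st.py
python3 - <<'E'
from g import *
o=None
Rt=toolR(SF); T=Rt.T@MOUTH
x0,y0=arc(0)
for q in np.arange(.2,1.81,.2):
    x,y=arc(q); print(round(q,1),(T@np.array([x-x0,y-y0,0])/10).round(2))
E
```

```text
t 3.4 q [ 0.6983  0.476  -1.1457  1.9455  0.5055  1.0477 -2.2663] dq 0.003 F [-1.8561 -1.8897  6.5785] op 0.010596886559117185
grasp pt in mouth [-15.6326 -80.7713  55.8073] rot err [ 0.3 30.  -0.1]
0.2 [ 0.6  -0.12  1.03]
0.4 [ 1.17 -0.47  2.02]
0.6 [ 1.69 -1.05  2.93]
0.8 [ 2.15 -1.82  3.73]
1.0 [ 2.52 -2.76  4.37]
1.2 [ 2.8  -3.83  4.84]
1.4 [ 2.96 -4.98  5.12]
1.6 [ 3.   -6.18  5.19]
1.8 [ 2.92 -7.36  5.06]
```

Emit:
carry_out(series=[0,0,0,0,0,0.5,0.5,0,0,0,0.5,-0.12,1.03,0.5,0,0,0,1.05,-0.47,2.02,0.5,0,0,0,1.6,-1.05,2.93,0.5,0,0,0,2.05,-1.82,3.73,0.5,0,0,0,2.4,-2.76,4.37,0.5,0,0,0,2.7,-3.83,4.84,0.5,0,0,0,2.85,-4.98,5.12,0.5,0,0,0,2.9,-5.6,5.17,0.5,0,0,0,2.9,-6.15,5.19,0.5,0,0,0,2.9,-6.15,5.19,0.5])

```text
t: 4.5
position: [0.4597, 0.1564, 0.1219]
tcp_rot: [-2.212, 0.029, 2.21]
contact_force: [2.8, -3.4, 5.7]
opening: 0.0108
```

```bash
python3 st.py; python3 -c "
from g import *
print(arc(1.6))"
```

```text
t 4.5 q [ 0.5783  0.4595 -1.1486  2.04    0.5164  0.969  -2.4335] dq 0.012 F [ 2.7797 -3.3713  5.6982] op 0.010750406676202823
grasp pt in mouth [-74.9354 -19.6255  55.8932] rot err [ 0.3 30.  -0.1]
(np.float64(-75.9744161824903), np.float64(-20.548028661922675))
```

Emit:
carry_out(series=[0,0,0,0,0,0,3.5,0,0,0,0,0,0,3.5,0,0,0,0,0,0,3.5,0,0,0,-3,0,0,4,0,0,0,-7,0,0,4,0,0,0,-11,0,0,4.5,0,0,0,-11,0,0,4.5])

```text
t: 5.2
position: [0.4618, 0.1596, 0.2363]
tcp_rot: [-2.218, 0.024, 2.2]
contact_force: [0.8, 0.4, 0.4]
opening: 0.0451
```

```bash
python3 st.py P
python3 - <<'E'
from g import *
Rt=toolR(MAG)
for dz in (160,40,0):print(tcp(MAG,GP,(40,0,dz),Rt),rel(Rt,tcp(MAG,GP,(40,0,dz),Rt)))
from h import *
a=load("top_P.npz");b=load("scene_P.npz")
crop(a,245,155,80,75,5,"/tmp/a.png",1.8);crop(b,330,195,80,75,5,"/tmp/b.png",1.8)
cv2.imwrite("pics/P.png",np.hstack([cv2.imread("/tmp/a.png"),cv2.imread("/tmp/b.png")])[:, :800])
E
```

```text
t 5.2 q [ 0.77    0.2967 -1.3278  1.933   0.3201  1.1468 -2.2741] dq 0.081 F [0.8068 0.4378 0.4417] op 0.04507413243734752
grasp pt in mouth [-16.0886 -16.5083 153.9363] rot err [ 0.3 29.5  0.2]
[ 0.6371 -0.1777  0.201 ] (array([-13.3,  -0. ,  -0.1]), array([  3.16,  33.05, -18.59]))
[ 0.6371 -0.1777  0.081 ] (array([-13.3,  -0. ,  -0.1]), array([ 15.16,  33.03, -18.58]))
[ 0.6371 -0.1777  0.041 ] (array([-13.3,  -0. ,  -0.1]), array([ 19.16,  33.03, -18.57]))
```

View pics/P.png

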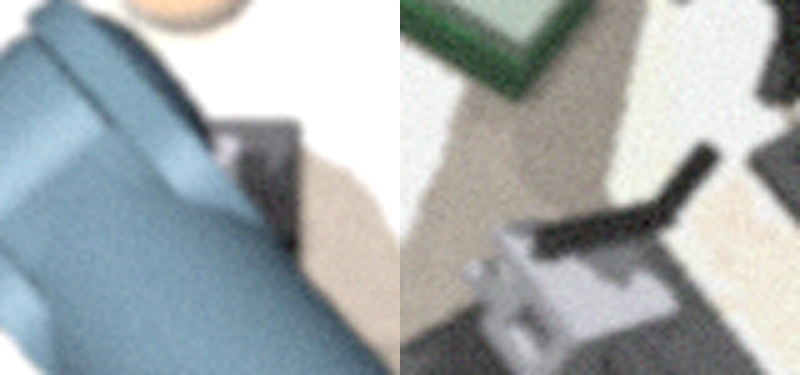

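The scene view shows the lever lying back along the block, so it is open. Next is the rack.

Emit:
carry_out(series=[-1,0,0,-1,3,-1.5,4.5,-2.5,0,0,-1,6.5,-3.5,4.5,-4,0,0,-1,10,-5.5,4.5,-5.5,0,0,-1,14,-7.5,4.5,-7,0,0,-1,18,-10,4.5,-9,0,0,-1,22,-12,4.5,-11,0,0,0,26,-14.5,4.5,-12.5,0,0,1,30,-17,4.5,-13.3,0,0,3,33,-18.6,4.5,-13.3,0,0,6,33,-18.6,4.5,-13.3,0,0,9,33,-18.6,4.5,-13.3,0,0,9,33,-18.6,4.5])

```text
t: 6.5
position: [0.6316, -0.1769, 0.1337]
tcp_rot: [2.097, 0.226, -2.127]
contact_force: [-1.0, -0.1, -0.8]
opening: 0.0447
```

```bash
python3 st.py R
python3 - <<'E'
from g import *
Rt=toolR(MAG);print("in mag",inframe(MAG,GP))
for dz in (0,):print(tcp(MAG,GP,(40,0,dz),Rt),rel(Rt,tcp(MAG,GP,(40,0,dz),Rt)))
from h import *
a=load("top_R.npz");b=load("scene_R.npz")
crop(a,385,95,80,100,5,"/tmp/a.png",1.5);crop(b,180,125,80,100,5,"/tmp/b.png",1.5)
cv2.imwrite("pics/R.png",np.hstack([cv2.imread("/tmp/a.png"),cv2.imread("/tmp/b.png")])[:, :800])
E
```

```text
t 6.5 q [ 0.9336  0.7543 -1.0423  1.6113  0.6858  1.2004 -1.6212] dq 0.062 F [-1.0017 -0.0724 -0.816 ] op 0.04470334694921172
grasp pt in mouth [  88.0587 -348.1071  -24.6853] rot err [13.3 30.7  3.7]
in mag [38.9847  1.6758 98.8211]
[ 0.6371 -0.1777  0.041 ] (array([0.1, 0.2, 0.1]), array([ 9.88,  0.18, -0.15]))
```

View pics/R.png

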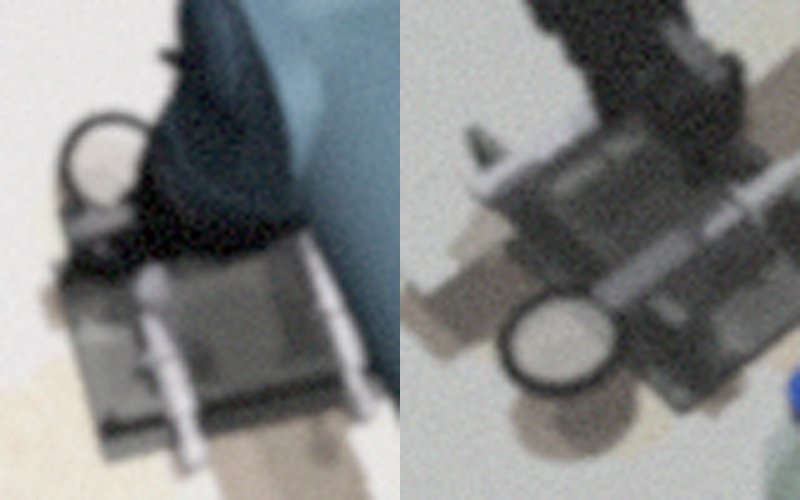

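Run:
```python
from h import *
np.set_printoptions(precision=3,suppress=True)
for n in("top","scene"):
    C=cloud(load(n+"_R.npz")).reshape(-1,3);o=cloud(load(n+"0.npz")).reshape(-1,3)
    m=(abs(C[:,2]-o[:,2])>.03)&(C[:,2]>.1)&(C[:,0]>.35)&(C[:,0]<.9)&(abs(C[:,1])<.6)
    P=C[m]
    for a in np.arange(.35,.8,.05):
        for b in np.arange(-.4,.1,.1):
            Q=P[(P[:,0]>=a)&(P[:,0]<a+.05)&(P[:,1]>=b)&(P[:,1]<b+.1)]
            if len(Q)>15: print(n,round(a,2),round(b,2),len(Q),"z",Q[:,2].min(),Q[:,2].max())
```

```text
top 0.35 -0.3 1958 z 0.5436315432680031 0.6204821819639105
top 0.4 -0.3 1433 z 0.5424939273715584 0.598662153050229
top 0.4 -0.2 316 z 0.5240896312163774 0.5693315139973385
top 0.45 -0.3 925 z 0.5399266997863235 0.5776609545471149
top 0.45 -0.2 632 z 0.5019098815667737 0.5648449667219763
top 0.5 -0.3 565 z 0.517024592667477 0.5567905811869369
top 0.5 -0.2 838 z 0.4827253540846076 0.5532780127215318
top 0.55 -0.3 343 z 0.4947595611705865 0.5357232249937394
top 0.55 -0.2 1284 z 0.2646294512061238 0.5350219595745771
top 0.6 -0.3 338 z 0.13888771516856258 0.5132004350196281
top 0.6 -0.2 2039 z 0.14280573169762345 0.5139386203636351
top 0.65 -0.3 65 z 0.4800822460768207 0.5001059083296677
top 0.65 -0.2 319 z 0.3068443896760533 0.4981935117063203
scene 0.55 -0.2 738 z 0.29075307162993613 0.5033701946396106
scene 0.6 -0.3 35 z 0.13973651624380212 0.1899051173316626
scene 0.6 -0.2 4212 z 0.14060540757543605 0.5101728790751195
scene 0.65 -0.3 116 z 0.18053973186500794 0.49718475055275296
scene 0.65 -0.2 2759 z 0.190410108486332 0.4984430174574519
```

Emit:
carry_out(series=[0,0,0,3,0.2,-0.1,4.5,0,0,0,6,0.2,-0.1,4.5,0,0,0,8.5,0.2,-0.1,4.5,0,0,0,9.7,0.2,-0.1,4.5,0,0,0,9.7,0.2,-0.1,4.5,0,0,0,9.7,0.2,-0.1,3,0,0,0,9.7,0.2,-0.1,1,0,0,0,9.7,0.2,-0.1,1,0,0,0,9.7,0.2,-0.1,1,0,0,0,9.7,0.2,-0.1,1], grip_force=70)

```text
t: 7.6
position: [0.6402, -0.1788, 0.0475]
tcp_rot: [2.114, 0.219, -2.107]
contact_force: [-0.8, 0.8, 6.9]
opening: 0.0145
```

```bash
python3 st.py; python3 -c "
from g import *
print(inframe(MAG,GP))"
```

```text
t 7.6 q [ 0.8867  0.8514 -0.9648  1.6446  0.7824  1.0723 -1.6764] dq 0.002 F [-0.8135  0.8116  6.9101] op 0.014544252695447535
grasp pt in mouth [  52.2104 -349.7196 -103.5232] rot err [13.3 29.7  3.4]
[42.7518 -1.7171  6.4515]
```

Emit:
carry_out(series=[0,0,0,-1,0,0,1,0,0,0,-3,0,0,1,0,0,0,-6,0,0,1,0,0,0,-10,0,0,1,0,0,0,-14,0,0,1,0,0,0,-18,0,0,1,0,0,0,-20,0,0,1,0,0,0,-20,0,0,1,0,0,0,-20,0,0,1])

```text
t: 8.5
position: [0.6382, -0.179, 0.2451]
tcp_rot: [2.11, 0.219, -2.111]
contact_force: [0.2, 0.6, -3.3]
opening: 0.0143
```

```bash
python3 st.py H
python3 - <<'E'
from g import *
from h import *
from workcell import arm
o=arm.observe();Rc=R.from_rotvec(o["tcp_rot"]).as_matrix()
print(o["position"],Rc)
Rt=toolR(MOUTH)
# pre-insert, origin 100 mm out; grasp point at x=42,z=6 in magnifier frame
for d in (100,70):
  pt=tcp(MOUTH,MP,(42.5+d,0,6),Rt);print(d,pt,rel(Rt,pt))
b=load("scene_H.npz")
crop(b,150,60,200,130,4,"pics/H.png",1.6)
E
```

```text
t 8.5 q [ 0.9678  0.6568 -1.1178  1.5085  0.5993  1.3524 -1.561 ] dq 0.037 F [ 0.2106  0.6463 -3.3128] op 0.014340783693806178
grasp pt in mouth [ 149.3188 -349.9174   68.6221] rot err [13.3 29.9  3.4]
[ 0.6371 -0.1793  0.2427] [[-0.0041  0.2073 -0.9783]
 [-0.0012 -0.9783 -0.2073]
 [-1.      0.0003  0.0043]]
100 [0.6829 0.1699 0.19  ] (array([13.3, 30.1,  3.5]), array([  5.21, -33.21, -11.74]))
70 [0.6569 0.1706 0.175 ] (array([13.3, 30.1,  3.5]), array([  6.72, -33.82,  -9.22]))
```

View pics/H.png

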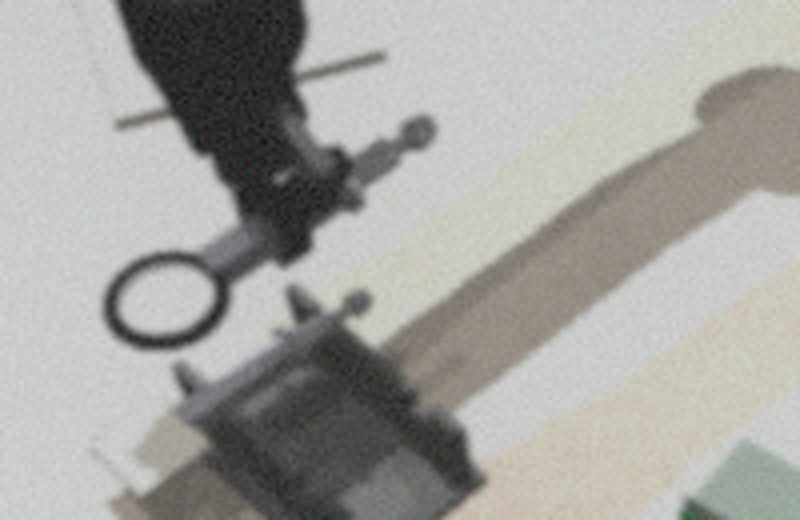

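```bash
cat > hand.py <<'E'
# intersect pixel rays with the plane through the grasp point normal to tool y -> coords (along rod, up) relative to grasp pt, mm
from g import *
from h import load
from workcell import arm
def inhand(f,pix,off=.019):
    o=arm.observe();Rc=R.from_rotvec(o["tcp_rot"]).as_matrix();g=o["position"]-Rc[:,0]*off
    r=load(f);K,T=r["intrinsics"],r["cam_to_world"];n=Rc[:,1]
    for nm,u,v in pix:
        d=T[:3,:3]@np.linalg.inv(K)@[u,v,1]; p=T[:3,3]+d*(n@(g-T[:3,3]))/(n@d)
        print(nm,"along",((p-g)@-Rc[:,2]*1000).round(1),"up",((p-g)@-Rc[:,0]*1000).round(1))
E
python3 - <<'E'
from hand import *
inhand("scene_H.npz",[("lens",150+167/4-.4,60+300/4-.4),("nose",150+428/4-.4,60+130/4-.4),("collar",150+352/4-.4,60+183/4-.4)])
from h import cloud
r=load("scene_H.npz");g=r["color"].max(-1);C=cloud(r)
m=(C[...,2]>.19)&(C[...,2]<.26)&(C[...,0]<.60)&(C[...,0]>.50)&(abs(C[...,1]+.19)<.04); P=C[m]; print(len(P),P.min(0),P.max(0),P.mean(0))
E
```

```text
lens along 65.1 up -3.6
nose along -96.5 up -5.9
collar along -46.5 up -7.3
82 [ 0.5392 -0.1995  0.2443] [ 0.5996 -0.1703  0.26  ] [ 0.5735 -0.1854  0.2563]
```

Emit:
carry_out(series=[1,1,0.2,-0.5,-2,-0.8,1,2,2,0.5,-1,-5,-1.8,1,3.5,6,0.8,-1,-8,-3,1,5,9,1.2,-1,-11.5,-4,1,6.5,12,1.5,-1,-15,-5.2,1,8,15,2,-1,-18.5,-6.5,1,9.5,18,2.4,-1,-22,-7.8,1,11,22,2.8,0,-25.5,-9,1,12,26,3.2,1,-29,-10.2,1,13,29,3.5,2,-32,-11.3,1,13.3,30.1,3.5,2.5,-33.2,-11.7,1,13.3,30.1,3.5,2.5,-33.2,-11.7,1])

```text
t: 9.8
position: [0.6802, 0.1739, 0.2156]
tcp_rot: [-2.71, 0.029, 1.569]
contact_force: [-0.0, -0.2, -2.1]
opening: 0.0141
```

```bash
cat > pre.py <<'E'
from g import *
import sys
from workcell import arm
Rt=toolR(MOUTH)
print("origin in mouth", inframe(MOUTH,MP)-[42,0,5.5])
for d in map(float,sys.argv[1:]):
  pt=tcp(MOUTH,MP,(42+d,0,5.5),Rt);print(d,rel(Rt,pt))
E
python3 st.py; python3 pre.py 100 68
```

```text
t 9.8 q [ 0.4171  0.4306 -0.9863  1.8622  0.935   0.7431 -2.6556] dq 0.062 F [-0.0172 -0.2445 -2.1028] op 0.014058165539779005
grasp pt in mouth [152.9567   3.8547  29.5593] rot err [0.4 0.1 0.2]
origin in mouth [110.9567   3.8547  24.0593]
100.0 (array([0.4, 0.1, 0.2]), array([2.41, 0.39, 1.09]))
68.0 (array([0.4, 0.1, 0.2]), array([2.42, 0.37, 4.29]))
```

Emit:
carry_out(series=[0.2,0,0,0.8,0.1,0.4,1,0.4,0,0,1.6,0.25,0.8,1,0.4,0,0,2.4,0.4,1.1,1,0.4,0,0,2.4,0.4,1.8,1,0.4,0,0,2.4,0.4,2.5,1,0.4,0,0,2.4,0.4,2.5,1,0.4,0,0,2.4,0.4,2.5,1])

```text
t: 10.5
position: [0.6744, 0.1667, 0.1865]
tcp_rot: [-2.707, 0.043, 1.555]
contact_force: [-0.1, 0.1, -1.5]
opening: 0.0148
```

```bash
python3 st.py I; python3 pre.py 68 50
python3 - <<'E'
from h import *
b=load("scene_I.npz")
crop(b,240,140,170,150,4,"pics/I.png",1.7)
E
```

```text
t 10.5 q [ 0.3939  0.4428 -0.9441  1.9084  1.0028  0.6923 -2.7377] dq 0.016 F [-0.0648  0.0996 -1.4711] op 0.01484659116445448
grasp pt in mouth [133.4413  -3.3679   7.1931] rot err [-0.4 -0.3  0. ]
origin in mouth [92.0566 -3.3618  1.7527]
68.0 (array([-0.4, -0.3,  0. ]), array([ 0.16, -0.32,  2.42]))
50.0 (array([-0.4, -0.3,  0. ]), array([ 0.15, -0.3 ,  4.22]))
```

View pics/I.png

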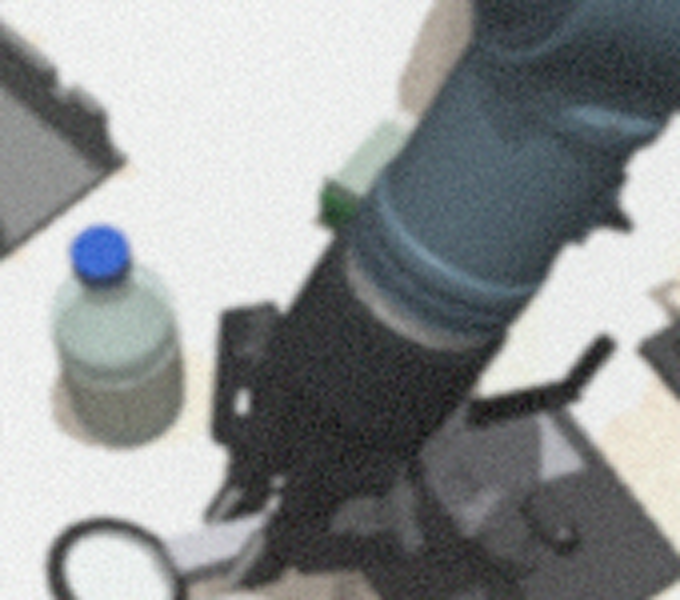

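```bash
sed -i 's/MP=np.array(\[.5530,.1735,.130\])/MP=np.array([.5535,.1745,.130])/' g.py
cat > avg.py <<'E'
from g import *
import sys
from workcell import arm,vision
Rt=toolR(MOUTH);L=[];A=[];F=[]
for i in range(int(sys.argv[1])):
    vision.read_camera("scene");o=arm.observe();Rc=R.from_rotvec(o["tcp_rot"]);L.append(o["position"]);A.append(Rc.as_rotvec());F.append(o["contact_force"])
L=np.array(L);Rc=R.from_rotvec(A).mean().as_matrix();p=L.mean(0)
org=MOUTH.T@(p-Rc[:,0]*.019-MP)*1000
print("t",o["t"],"q",o["joint_pos"],"op",o["opening"],"std mm",L.std(0)*1000)
print("tool grasp in mouth",org,"origin",org-[42,0,5.5],"rot err",rel(Rt,p,(Rc,p))[0],"F mouth",MOUTH.T@np.mean(F,0))
for d in map(float,sys.argv[2:]): print(d,rel(Rt,tcp(MOUTH,MP,(42+d,0,5.5),Rt),(Rc,p)))
E
python3 avg.py 6 68
```

```text
t 10.9 q [ 0.3937  0.4436 -0.9434  1.9077  1.0026  0.6925 -2.7378] op 0.014586039095452974 std mm [0.0986 0.0782 0.2046]
tool grasp in mouth [133.4866  -4.5848   7.2449] origin [91.4866 -4.5848  1.7449] rot err [-0.4 -0.3  0. ] F mouth [-0.6402  0.4266 -1.6127]
68.0 (array([-0.4, -0.3,  0. ]), array([ 0.16, -0.44,  2.36]))
```

Emit:
carry_out(series=[-0.2,-0.2,0,0.1,-0.2,0.5,1,-0.4,-0.3,0,0.15,-0.45,1,1,-0.4,-0.3,0,0.15,-0.45,1.8,1,-0.4,-0.3,0,0.15,-0.45,2.4,1,-0.4,-0.3,0,0.15,-0.45,2.4,1,-0.4,-0.3,0,0.15,-0.45,2.4,1,-0.4,-0.3,0,0.15,-0.45,2.4,1])

```text
t: 11.6
position: [0.6551, 0.1715, 0.1731]
tcp_rot: [-2.707, 0.038, 1.564]
contact_force: [-0.0, 0.3, -1.5]
opening: 0.0143
```

```bash
python3 avg.py 4 68 50
```

```text
t 11.8 q [ 0.3732  0.4263 -0.9303  1.9527  1.018   0.671  -2.7801] op 0.014283408217987442 std mm [0.0537 0.015  0.0585]
tool grasp in mouth [109.6418  -0.1353   5.4793] origin [67.6418 -0.1353 -0.0207] rot err [-0.1  0.1  0. ] F mouth [-1.1119 -0.2138 -1.4764]
68.0 (array([-0.1,  0.1,  0. ]), array([-0.  , -0.01, -0.04]))
50.0 (array([-0.1,  0.1,  0. ]), array([-0.  , -0.01,  1.76]))
```

Emit:
carry_out(series=[0,0,0,0,0,0.4,1,0,0,0,0,0,0.8,1,0,0,0,0,0,1.2,1,0,0,0,0,0,1.6,1,0,0,0,0,0,2,1,0,0,0,0,0,2,1,0,0,0,0,0,2,1])

```text
t: 12.5
position: [0.6373, 0.1722, 0.1628]
tcp_rot: [-2.707, 0.038, 1.565]
contact_force: [0.5, 0.2, -1.9]
opening: 0.0145
```

```bash
python3 avg.py 3 40 30
```

```text
t 12.65 q [ 0.3436  0.3966 -0.8965  1.9971  1.0195  0.6366 -2.814 ] op 0.014489193500187137 std mm [0.0635 0.0127 0.0232]
tool grasp in mouth [89.4539  0.007   5.5126] origin [47.4539  0.007   0.0126] rot err [-0.   0.1  0. ] F mouth [-1.1947  0.1631 -1.4436]
40.0 (array([-0. ,  0.1,  0. ]), array([0.  , 0.  , 0.74]))
30.0 (array([-0. ,  0.1,  0. ]), array([0.  , 0.  , 1.74]))
```

Emit:
carry_out(series=[0,0,0,0,0,0.4,1,0,0,0,0,0,0.8,1,0,0,0,0,0,1.2,1,0,0,0,0,0,1.6,1,0,0,0,0,0,2,1,0,0,0,0,0,2,1])

```text
t: 13.25
position: [0.6196, 0.1721, 0.1526]
tcp_rot: [-2.708, 0.039, 1.566]
contact_force: [-0.3, -0.5, -2.2]
opening: 0.0145
```

```bash
python3 avg.py 3 20 10
```

```text
t 13.4 q [ 0.2665  0.3522 -0.8094  2.0427  0.9967  0.5859 -2.8351] op 0.01452841057134448 std mm [0.1181 0.1444 0.0695]
tool grasp in mouth [69.0732 -0.0328  5.551 ] origin [27.0732 -0.0328  0.051 ] rot err [-0.   0.1 -0. ] F mouth [-0.1058  0.0802 -0.9926]
20.0 (array([-0. ,  0.1, -0. ]), array([ 0.01, -0.  ,  0.7 ]))
10.0 (array([-0. ,  0.1, -0. ]), array([ 0.01, -0.  ,  1.7 ]))
```

Emit:
carry_out(series=[0,0,0,0,0,0.3,1,0,0,0,0,0,0.6,1,0,0,0,0,0,0.9,1,0,0,0,0,0,1.2,1,0,0,0,0,0,1.5,1,0,0,0,0,0,1.5,1])

```text
t: 14.0
position: [0.6047, 0.1723, 0.1435]
tcp_rot: [-2.706, 0.04, 1.571]
contact_force: [-1.1, -3.2, -1.4]
opening: 0.015
```

```bash
python3 avg.py 3 5 0
```

```text
t 14.15 q [ 0.1672  0.314  -0.7013  2.0807  0.9641  0.5411 -2.8418] op 0.01438739370347788 std mm [0.0585 0.0095 0.0292]
tool grasp in mouth [51.2932 -0.686   4.9739] origin [ 9.2932 -0.686  -0.5261] rot err [ 0.   0.3 -0.1] F mouth [-2.4172 -2.6596 -0.3916]
5.0 (array([ 0. ,  0.3, -0.1]), array([-0.05, -0.07,  0.42]))
0.0 (array([ 0. ,  0.3, -0.1]), array([-0.05, -0.07,  0.92]))
```

Emit:
carry_out(series=[0,0,0,0,0,0.3,1,0,0,0,0,0,0.6,1,0,0,0,0,0,0.8,1,0,0,0,0,0,0.95,1,0,0,0,0,0,1.1,1,0,0,0,0,0,1.1,1])

```text
t: 14.75
position: [0.5975, 0.1735, 0.14]
tcp_rot: [-2.707, 0.038, 1.565]
contact_force: [0.8, -3.8, -2.5]
opening: 0.0147
```

```bash
python3 avg.py 3 0
```

```text
t 14.9 q [ 0.0739  0.2862 -0.6022  2.1038  0.939   0.5047 -2.8448] op 0.014575895610266577 std mm [0.0083 0.0192 0.0136]
tool grasp in mouth [43.1885  0.2295  5.5928] origin [1.1885 0.2295 0.0928] rot err [-0.   0.1  0. ] F mouth [-0.6098 -2.8394 -1.3993]
0.0 (array([-0. ,  0.1,  0. ]), array([0.01, 0.02, 0.12]))
```

Emit:
carry_out(series=[0,0,0,0,0,0.2,1,0,0,0,0,0,0.3,1,0,0,0,0,0,0.4,1,0,0,0,0,0,0.5,1,0,0,0,0,0,0.5,1])

```text
t: 15.4
position: [0.5973, 0.1734, 0.1405]
tcp_rot: [-2.711, 0.037, 1.555]
contact_force: [7.5, -3.5, -1.2]
opening: 0.0144
```

```bash
python3 avg.py 3 0
```

```text
t 15.55 q [ 0.0259  0.2739 -0.5491  2.111   0.9294  0.4872 -2.8457] op 0.014231771324935954 std mm [0.0183 0.0161 0.0216]
tool grasp in mouth [43.0611  0.0949  6.2031] origin [1.0611 0.0949 0.7031] rot err [-0.1 -0.3  0.1] F mouth [ 5.5748 -3.9042 -4.0475]
0.0 (array([-0.1, -0.3,  0.1]), array([0.07, 0.01, 0.12]))
```

Emit:
carry_out(series=[0,0,0,0,0,0.3,1,0,0,0,0,0,0.6,1,0,0,0,0,0,0.6,1,0,0,0,0,0,0.6,1])

```text
t: 15.95
position: [0.5969, 0.1735, 0.1413]
tcp_rot: [-2.715, 0.037, 1.543]
contact_force: [15.4, -4.6, -0.4]
opening: 0.0142
```

```bash
python3 avg.py 3 0
python3 - <<'E'
from workcell import vision
from h import *
t=vision.read_camera("top");s=vision.read_camera("scene");np.savez("top_Z.npz",**t);np.savez("scene_Z.npz",**s)
crop(t,250,130,75,100,5,"/tmp/a.png",1.8);crop(s,270,200,80,100,5,"/tmp/b.png",1.8)
cv2.imwrite("pics/Z.png",np.hstack([cv2.imread("/tmp/a.png"),cv2.imread("/tmp/b.png")]))
E
```

```text
t 16.1 q [-0.0359  0.26   -0.482   2.1195  0.918   0.4668 -2.8466] op 0.014560217826489327 std mm [0.0062 0.0065 0.0028]
tool grasp in mouth [43.0141  0.1574  7.0852] origin [1.0141 0.1574 1.5852] rot err [-0.2 -0.8  0.2] F mouth [12.9431 -3.9767 -7.2211]
0.0 (array([-0.2, -0.8,  0.2]), array([0.16, 0.02, 0.13]))
```

View pics/Z.png

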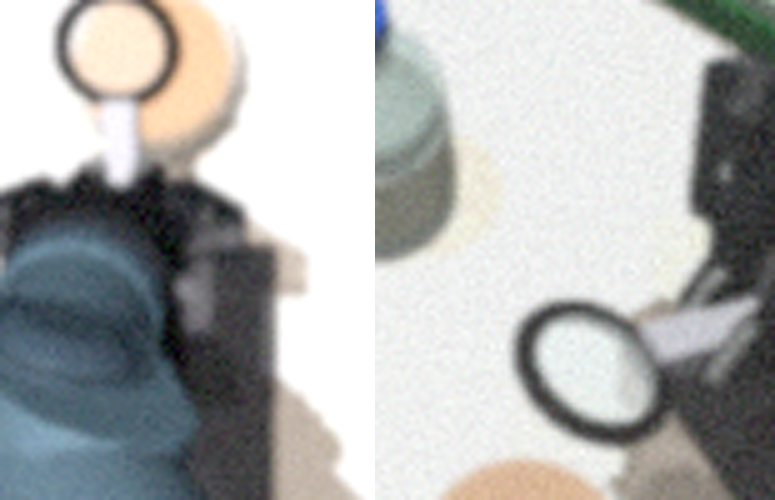

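Hard stop at 13 N. I check the lens position against the mounted pose: top lens at about (118,47) in the crop, scene lens at about (590,372).

Run:
```python
from g import *
from h import *
for n,uv in(("top",(250+118/5-.4,130+47/5-.4)),("scene",(270+215/5-.4,200+372/5-.4))):
    r=load(n+"_Z.npz")
    for d in(-5,0,5,10): print(n,uv,d,proj(r,MP+MOUTH@[.108+d/1000,0,0]))
```

```text
top (273.20000000000005, 139.0) -5 [[273.6646 140.3203]]
top (273.20000000000005, 139.0) 0 [[273.5771 138.2435]]
top (273.20000000000005, 139.0) 5 [[273.4892 136.1605]]
top (273.20000000000005, 139.0) 10 [[273.4011 134.0713]]
scene (312.6, 274.0) -5 [[315.4382 274.5144]]
scene (312.6, 274.0) 0 [[313.2873 275.1858]]
scene (312.6, 274.0) 5 [[311.1167 275.8634]]
scene (312.6, 274.0) 10 [[308.9262 276.5471]]
```

Emit:
carry_out(series=[0,0,0,0,0,-0.4,1,0,0,0,0,0,-0.8,1,0,0,0,0,0,-0.8,1,0,0,0,0,0,-0.8,2.5,0,0,0,0,0,-0.8,4,0,0,0,0,0,-0.8,4,0,0,0,0,0,-0.8,4,0,0,0,-1.5,0,-0.8,4,0,0,0,-4,0,-0.8,4,0,0,0,-6,0,-0.8,4,0,0,0,-6,0,-0.8,4])

```text
t: 17.3
position: [0.5655, 0.1761, 0.1931]
tcp_rot: [-2.71, 0.034, 1.559]
contact_force: [-0.2, -0.2, 0.5]
opening: 0.0401
```

```bash
cat > lev.py <<'E'
from g import *
from workcell import arm
o=arm.observe();print("q",o["joint_pos"],"p",o["position"],"F",o["contact_force"])
Rt=toolR(SF);x,y=arc(1.6);x+=.5
for dz in (100,55): print(dz,tcp(MOUTH,MP,(x,y,dz),Rt),rel(Rt,tcp(MOUTH,MP,(x,y,dz),Rt)))
pt=tcp(MOUTH,MP,(x,y,55),Rt)+[0,0,.06];print("above",rel(Rt,pt))
E
python3 lev.py
```

```text
q [ 0.0358  0.1274 -0.5721  2.1336  0.6851  0.5371 -2.6471] p [0.5655 0.1761 0.1931] F [-0.1792 -0.229   0.5404]
100 [0.4376 0.1572 0.1599] (array([  0.1, -30.2,   0.2]), array([-3.54,  2.23, 12.67]))
55 [0.4601 0.1566 0.1209] (array([  0.1, -30.2,   0.2]), array([ 0.96,  2.24, 12.69]))
above (array([  0.1, -30.2,   0.2]), array([-4.22,  2.23,  9.67]))
```

Emit:
carry_out(series=[0,-6,0,-2.5,0.3,0.5,4,0,-13,0,-5,0.8,2,4,0,-20,0,-5.5,1.3,4.5,4,0,-27,0,-5.2,1.8,7,4,0,-30,0,-4.5,2.2,9.5,4,0,-30,0,-4.2,2.2,9.7,4,0,-30,0,-4.2,2.2,9.7,4,0,-30,0,-4.2,2.2,9.7,4])

```text
t: 18.1
position: [0.4591, 0.1556, 0.178]
tcp_rot: [-2.207, 0.03, 2.209]
contact_force: [-0.3, 0.4, 0.2]
opening: 0.0398
```

```bash
python3 - <<'E'
from g import *
from h import *
from workcell import vision
# rod seat check by depth: bar/lens points in the mouth frame
for n in("top","scene"):
    C=cloud(vision.read_camera(n)).reshape(-1,3); P=((C-MP)@MOUTH)*1000
    m=(P[:,0]>8)&(P[:,0]<150)&(abs(P[:,1])<45)&(abs(P[:,2])<22); Q=P[m]
    c=Q[(Q[:,0]>15)&(Q[:,0]<70)&(abs(Q[:,1])<14)]
    print(n,len(Q),"max x",np.percentile(Q[:,0],99) if len(Q) else 0,"bar n,mean",len(c),c.mean(0) if len(c) else 0)
E
python3 lev.py
```

```text
top 607 max x 136.10092109474627 bar n,mean 81 [55.3098 -2.2567  4.6456]
scene 1083 max x 137.20216039205053 bar n,mean 274 [43.2465  0.3714  2.7326]
q [ 0.1734  0.182  -0.6299  2.0106  0.128   0.9865 -2.1174] p [0.4597 0.1558 0.1789] F [-0.7025 -0.2386 -0.6843]
100 [0.4376 0.1572 0.1599] (array([ 0., -0.,  0.]), array([ 1.9 , -0.08,  2.22]))
55 [0.4601 0.1566 0.1209] (array([ 0., -0.,  0.]), array([ 5.8 , -0.07, -0.03]))
above (array([ 0., -0.,  0.]), array([-0.2 , -0.08, -0.04]))
```

Emit:
carry_out(series=[0,0,0,2,-0.1,0,4,0,0,0,4,-0.1,0,4,0,0,0,5.6,-0.1,0,4,0,0,0,5.6,-0.1,0,4,0,0,0,5.6,-0.1,0,2,0,0,0,5.6,-0.1,0,0.5,0,0,0,5.6,-0.1,0,0.5,0,0,0,5.6,-0.1,0,0.5,0,0,0,5.6,-0.1,0,0.5], grip_force=50)

```text
t: 19.1
position: [0.4604, 0.1564, 0.1237]
tcp_rot: [-2.208, 0.031, 2.206]
contact_force: [-1.2, -0.2, 6.0]
opening: 0.0103
```

```bash
python3 avg.py 2; python3 lev.py|tail -1
```

```text
t 19.2 q [ 0.143   0.2683 -0.612   2.0533  0.1995  0.876  -2.1799] op 0.010388569189524703 std mm [0.0036 0.0002 0.0019]
tool grasp in mouth [-73.7756 -20.7366  57.2496] origin [-115.7756  -20.7366   51.7496] rot err [-0. 30.  0.] F mouth [ 2.0753 -1.2828  5.7432]
above (array([-0., -0.,  0.]), array([-5.72, -0.02,  0.03]))
```

Emit:
carry_out(series=[0,0,0,0,0.6,0,0.5,0,0,0,-0.04,1.2,-0.07,0.5,0,0,0,-0.2,2.35,-0.35,0.5,0,0,0,-0.48,3.42,-0.82,0.5,0,0,0,-0.85,4.36,-1.46,0.5,0,0,0,-1.31,5.13,-2.26,0.5,0,0,0,-1.83,5.71,-3.17,0.5,0,0,0,-2.4,6.06,-4.16,0.5,0,0,0,-3,6.18,-5.19,0.5,0,0,0,-3.1,6.18,-5.5,0.5,0,0,0,-3.1,6.18,-5.5,0.5])

```text
t: 20.3
position: [0.5086, 0.0929, 0.1525]
tcp_rot: [-2.196, 0.032, 2.22]
contact_force: [-7.4, 0.4, 6.9]
opening: 0.0102
```

```bash
python3 avg.py 3; python3 -c "
from g import *
for q in (0,.1,.2): print(q,arc(q))"
```

```text
t 20.45 q [ 0.2461  0.2827 -0.5701  1.9566  0.182   0.9633 -2.01  ] op 0.010205119187368593 std mm [0.0069 0.0056 0.0089]
tool grasp in mouth [-15.9852 -82.7513  57.2025] origin [-57.9852 -82.7513  51.7025] rot err [ 0.1 30.6 -0.1] F mouth [-3.4595  0.6457  9.4588]
0 (np.float64(-15.999999999999996), np.float64(-82.3))
0.1 (np.float64(-21.99000499880969), np.float64(-82.00024991668154))
0.2 (np.float64(-27.920159847703665), np.float64(-81.10399467047449))
```

Emit:
carry_out(series=[0,0,0,-0.2,0,-0.4,0.5,0,0,0,-0.4,0,-0.7,0.5,0,0,0,-0.4,0,-0.7,0.5,0,0,0,0,0,0,0.5,0,0,0,0,0,0.3,0.5,0,0,0,0,0,0.3,2,0,0,0,0,0,0.3,4,0,0,0,0,0,0.3,4,0,0,0,0,0,0.3,4,0,0,0,-4,0,0.3,4,0,0,0,-8,0,0.3,4,0,0,0,-12,0,2,4])

```text
t: 21.65
position: [0.4943, 0.0929, 0.2749]
tcp_rot: [-2.205, 0.031, 2.206]
contact_force: [0.7, -0.8, 0.3]
opening: 0.0399
```

Emit:
carry_out(series=[0,0,0,-3,2,3,4,0,0,0,-5,5,5,4,0,0,0,-7,9,7,4,0,0,0,-8,14,7,4,0,0,0,-8,18,7,4,0,0,0,-8,22,7,4,0,0,0,-8,22,7,4,0,0,0,-8,22,7,4])

```text
t: 22.45
position: [0.4166, -0.1254, 0.3534]
tcp_rot: [-2.204, 0.033, 2.207]
contact_force: [-0.0, 0.8, 0.6]
opening: 0.0402
```

```bash
python3 st.py E
python3 - <<'E'
from g import *
from h import *
for n in("top","scene"):
    r=load(n+"_E.npz");C=cloud(r).reshape(-1,3); P=((C-MP)@MOUTH)*1000
    Q=P[(P[:,0]>8)&(P[:,0]<150)&(abs(P[:,1])<45)&(abs(P[:,2])<22)]
    l=P[(P[:,2]>30)&(P[:,2]<66)&(P[:,0]>-110)&(P[:,0]<20)&(P[:,1]>-110)&(P[:,1]<20)]
    print(n,len(Q),"max x",np.percentile(Q[:,0],99),"lever pin",len(l),np.median(l,0))
    o=load(n+"0.npz")
    for k,(x0,x1,y0,y1,lo,hi) in dict(dish=(.60,.75,.09,.25,.038,.05),bottle=(.58,.69,-.08,.05,.14,.18),box=(.36,.5,-.11,.06,.045,.07),plate_rod=(.52,.8,-.33,-.215,.055,.08)).items():
        f=lambda A:np.median(A[(A[:,0]>x0)&(A[:,0]<x1)&(A[:,1]>y0)&(A[:,1]<y1)&(A[:,2]>lo)&(A[:,2]<hi)],0)
        print(" ",k,f(cloud(o).reshape(-1,3)),f(C))
a=load("top_E.npz");crop(a,245,100,110,150,4,"pics/E.png",1.6)
E
```

```text
t 22.45 q [ 0.5459 -0.1128 -0.3168  1.9021 -0.0369  1.3485 -1.3629] dq 0.053 F [-0.0387  0.825   0.5631] op 0.0402155310848923
grasp pt in mouth [   9.9568 -303.6469  274.0962] rot err [-0.2 30.1  0. ]
top 720 max x 135.97340677642978 lever pin 82 [-14.6485 -74.3338  32.4087]
  dish [0.679  0.1705 0.0447] [0.6719 0.1503 0.0446]
  bottle [ 0.6354 -0.0174  0.1602] [ 0.6353 -0.0174  0.1598]
  box [ 0.4314 -0.0233  0.0555] [ 0.4316 -0.0233  0.0556]
  plate_rod [ 0.6774 -0.2615  0.0656] [ 0.6868 -0.2617  0.0651]
scene 1099 max x 137.10005632681938 lever pin 110 [-13.16   -80.5439  48.9089]
  dish [0.6815 0.1709 0.0443] [0.6814 0.171  0.0442]
  bottle [ 0.6395 -0.0147  0.1597] [ 0.6391 -0.0143  0.1599]
  box [ 0.435  -0.0207  0.0551] [ 0.4349 -0.0209  0.0552]
  plate_rod [ 0.679  -0.2606  0.0647] [ 0.6786 -0.2602  0.0649]
```

```bash
python3 -c "
from workcell import arm
print(arm.observe()['t'],arm.sign_off())"
```

```text
the job is handed in; nothing more can be done
22.55 None
```

The magnifier is mounted and locked in the large stand's clamp, and I handed the job in at 22.55 s. The hand-in reports no verdict, so success rests on my own last checks.

I pinched the lever's pin and swung it open, then lifted the magnifier by its bar. The spigot went in past the plunger to a hard stop at about 13 N. I then let go of the rod, swung the lever closed and backed the arm off.

**Last checks:**
- **Rod seat:** in the last depth readings the lens's far edge is at 136 to 137 mm along the bore, against 138 mm if fully home. It read the same before and after the lever was closed, so the collar is on the mouth within about 2 mm.
- **Lever:** with the pin still held, it measured (-16.0, -82.8) mm in the mouth's frame, against (-16, -82.3) mm for closed. After release the scene camera still showed it at about (-13, -81) mm.
- **Other objects:** the scene camera shows the dishes, bottle, tip box and other rod all within 1 mm of their start.
- **Robot:** it is clear of everything, with near-zero contact force.

**Disagreements:**
- **Top camera:** its medians shifted for the dishes (about 20 mm) and the other rod (about 9 mm). I put the dishes down to the lens now covering part of them and the other rod probably to the arm blocking the view. The scene camera, which sees both, showed no movement.
- **Last picture:** it was refused because I had used all 12, so the final state was checked from depth numbers only.

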